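# Roll a canister until its flaw strip is up, then cradle it

### The job

The red strip on the wooden canister marks a flaw to be filled. Roll the canister on the grey felt mat, without lifting it, until the strip is squarely on top, and let it lie still; then pick it up and lay it gently in the middle of the blue V cradle, its length along both saddles and the strip still on top. Leave the bowl, the jar and the cork block where they are.

Things in the scene. Friction and masses are not known exactly. Their poses are not given: they have to be found in the camera images.
- canister: Closed wooden canister, a smooth cylinder 52 mm in diameter, 140 mm long, about 0.2 kg, with a thin dark seam line round it, lying on its side on the mat. Origin: on its axis at mid length, 26 mm above what it lies on. x axis: along its axis; y and z turn as it rolls and do not tell where the strip is. It rolls 26 mm per rad (half a turn in 82 mm) and stops by itself after slow pushes.
- strip_mid (a point): Middle of the red tape strip (120 mm long along the canister, about 15 mm wide) stuck on its round side, moving with it; at the start anywhere round it but not on top, perhaps underneath. The point lies on the canister's surface, 26 mm from its axis. x axis: along the canister; z axis: outwards from the axis through the strip, so it points up when the strip is on top.
- mat: Fixed grey felt mat, 220 mm (x) by 460 mm (y), 4 mm thick, with a dark batten 12 mm wide and 12 mm high along each of its two short edges (y = +-224 mm). Origin: centre of its underside, on the bench. The canister starts lying roughly along its x axis, so it rolls along y.
- cradle: Fixed cradle: wooden base 120 (x) by 90 (y) by 12 mm high with two blue V saddles 14 mm thick at x = +-45 mm; 90 degree Vs open upwards, tips about 47 mm above the bench and 27 mm either side of the middle; the 76 mm between the saddles is open for fingers down to the base. Origin: centre of the underside, on the bench. x axis: along the canister it holds.
- cradle_seat (a point): Point in the cradle, 56.8 mm above the bench, where the middle of the canister's axis is when it lies seated in the middle of both saddles. x axis: along the seated canister; z up.
- bowl: Bystander: wooden bowl, 116 mm across the rim, 62 mm high. Origin: centre of its underside.
- jar: Bystander: glass jar with white cap, 60 mm in diameter, 85 mm high. Origin: centre of its underside.
- sandblock: Bystander: cork sanding block, 70 by 110 by 35 mm. Origin: centre of its underside.
There are look-alikes about, which are no part of the job. Leave any green look-alike of the canister alone.

How it is judged:
By the outcome, as a careful person would: the job done as asked, in the order asked, and still so for the second after the job is handed in, with the robot touching nothing.
It also fails if it takes over 48 s, if anything falls off the work surface, if the arm or the gripper's body presses on something with over 40 N, if the wrist force passes 120 N, or if a joint passes its speed limit or range.

### The arm

A 7-joint arm with a two-finger parallel gripper is mounted at the origin on the work surface. World frame = base frame: x ahead of the robot, y to its left, z up, the work surface at z = 0. Lengths are in mm, angles in rad, forces in N, time in s.
With the tool pointing down it reaches from about 425 to 1025 mm from the base axis. Payload 3.6 kg.
Tool frame: the origin (TCP) lies midway between the tips of the shut fingers; the grasp point (between the pads) lies 19 mm behind it (grasp_offset is the distance from the TCP to the grasp point, in mm); z points along the fingers, y is the line along which they close (so a half turn about z gives the same grasp; the last joint's range is limited). The gripper opens to 85 mm and grips with 20 to 120 N. Pads are 22 mm wide; open, the fingers measure 114 mm over their backs; the gripper's body (76 mm by 85 mm) begins 54 mm behind the grasp point. The pads swing forward as they close: fully open they stand 13 mm farther back than shut.
Start: joints at [-1.359, 0.591, 0.048, 1.609, -0.033, 0.943, -0.034], TCP at [218.261, 691.369, 231.302] pointing down, gripper open.
Joint ranges: [-2.69, 2.69], [-0.47, 2.24], [-1.27, 1.36], [0.19, 2.51], [-1.53, 4.68], [0.08, 2.07], [-3.09, 3.09]. Speed limits (rad/s): [2.57, 2.57, 3.14, 3.14, 3.14, 3.14, 3.14].

### API

Orientations are given as a 3x3 rotation matrix whose columns are the frame's x, y, z axes.
In Python, from station import * gives the robot as it stands. Calls block until the motion is done:
- move_to(position, orientation): joint-space move of the TCP to a pose.
- move_straight(position, rate=150, orientation=None): straight line of the TCP; orientation=None keeps the orientation; rate is the mean speed in mm/s.
- move_joints(angles): joint-space move.
- let_go() and clamp(force=None): open the fingers fully, or close them until they stop; force is the grip in N (None keeps the last).
- sleep(seconds).
- solve_ik(position, orientation): joint angles nearest the present ones, or None.
- observe(): the state.
- camera(name): name is "scene" or "top" or "wrist"; returns (picture, depth): 400x640x3 uint8, red, green, blue; 400x640 float32, mm along the optical axis (not along the pixel's ray), 0 where there is no reading.
- calibration(name): a dict with "fx", "fy", "cx", "cy" (pixels), "R" (3x3) and "t" (3): a world point X has camera coordinates R X + t; the wrist camera has in their place "mount" (4x4, takes a point from camera to tool coordinates, whose origin is the TCP and whose axes are the flange's). Camera axes: x right, y down, z forward; pixel columns grow to the right and rows downward; lengths in mm; the calibration is good to about 2 mm. The wrist camera is an equidistant fisheye: a pixel r from the principal point sees the ray r / f radians off the axis. A picture is of the moment at which its call begins: read the wrist's pose just before it. calibration takes no time and is no camera call.
A pose or a line that the arm cannot do raises MotionError and nothing moves.
- job_done(): hands the job in; it is judged then, once.
The state is a dict: "time": time; "joint_positions": joint angles; "qd": joint speeds; "effort": joint torques, N m; "ee_pos": TCP position; "orientation": TCP orientation; "ft_force": force on the tool from outside, world axes, zero at the start; "torque": the same for the moment, N m; "finger_gap": finger opening in mm; "finger_force": force on a finger pad.
Only numpy, scipy, OpenCV 4.12 (cv2) and the standard library are available. Lean on these libraries where they do the work, as an engineer would, in place of code of your own. Each camera call takes 0.05 s, during which the arm holds its last target. There are 200 camera calls.

## Working session

There is one attempt and no reset: what is moved stays moved. The work goes in short steps, each a Python script; the robot and the scene stay as the last script left them, time stands still between calls to the robot, and variables do not carry over. Pictures are saved under pics/ and viewed, at most 10 in all, crops included, and the job is handed in when it is done.

```bash
ls; mkdir -p pics
python3 - <<'E'
from station import *
import cv2,numpy as np
for n in ("top","scene"):
    p,d=camera(n); cv2.imwrite(f"pics/{n}0.png",p[:,:,::-1]); np.save(f"{n}0.npy",d)
    print(n,calibration(n))
print(calibration("wrist"))
s=observe();print(s['time'],s['ee_pos'],s['orientation'],s['finger_gap'],s['ft_force'])
E
```

```text
pics
top {'fx': 467.6486492589822, 'fy': 467.6486492589822, 'cx': 322.37057172841634, 'cy': 203.6667484711017, 'R': array([[-0.00977878, -0.9995508 , -0.02832979],
       [-0.98127537,  0.01504237, -0.19202182],
       [ 0.19236171,  0.02592159, -0.98098167]]), 't': array([ -74.71944649,  537.139876  , 1131.05588844])}
scene {'fx': 367.17086344561125, 'fy': 367.17086344561125, 'cx': 314.7301482870203, 'cy': 202.32503981698997, 'R': array([[-0.89570328,  0.44464394,  0.00271951],
       [ 0.25212282,  0.51290216, -0.82058849],
       [-0.36626454, -0.73431815, -0.57151303]]), 't': array([510.1076157 ,  -9.13123679, 935.30823459])}
{'fx': 309.70691628693146, 'fy': 309.70691628693146, 'cx': 315.2719921793314, 'cy': 195.9703494183032, 'mount': array([[-3.80111022e-04, -9.59660916e-01, -2.81159709e-01,
         7.17430711e+01],
       [ 9.99999619e-01, -1.43685623e-04, -8.61508221e-04,
         1.49369636e+00],
       [ 7.86357160e-04, -2.81159929e-01,  9.59660605e-01,
        -1.42598386e+02],
       [ 0.00000000e+00,  0.00000000e+00,  0.00000000e+00,
         1.00000000e+00]])}
0.1 [218.00934922 690.66157695 230.26379755] [[-9.53647506e-01  3.00925541e-01 -5.03124230e-04]
 [ 3.00925942e-01  9.53645504e-01 -1.95736278e-03]
 [-1.09218293e-04 -2.01803726e-03 -9.99997958e-01]] 85.28779516199639 [-0.03357732  0.43985655 -0.51625127]
```

View pics/top0.png

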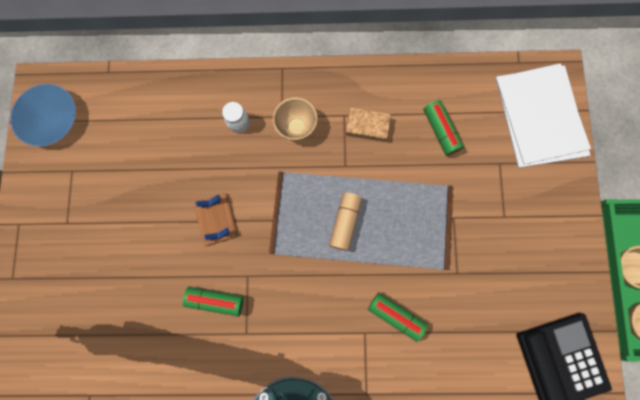

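View pics/scene0.png

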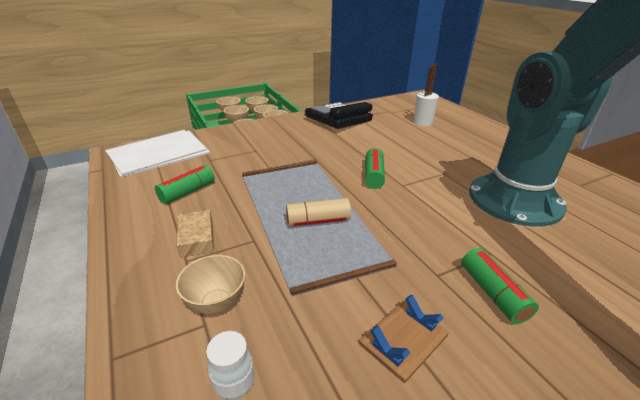

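Top view: the wooden canister is at (346,220) on the mat, the cradle at (215,219). The green look-alikes at (213,301), (398,317) and (443,127) and the loose items stay put. The only wooden cylinder on the mat is the one meant. In the scene view its red strip shows at (322,221), low on the side facing that camera (+y).

```bash
cat > h.py <<'E'
import numpy as np,cv2
from station import *
def rays(n,uv):
    c=calibration(n);uv=np.atleast_2d(uv).astype(float)
    d=np.c_[(uv[:,0]-c['cx'])/c['fx'],(uv[:,1]-c['cy'])/c['fy'],np.ones(len(uv))]
    return -c['R'].T@c['t'], d@c['R'], d
def plane(n,uv,z):
    o,w,_=rays(n,uv); return o+w*((z-o[2])/w[:,2])[:,None]
def cloud(n,mask,depth):
    v,u=np.nonzero(mask&(depth>0)); o,w,_=rays(n,np.c_[u,v]); return o+w*depth[v,u][:,None]
def wrays(uv,s):
    c=calibration('wrist');uv=np.atleast_2d(uv).astype(float)
    p=(uv-[c['cx'],c['cy']])/c['fx'];r=np.linalg.norm(p,axis=1)+1e-9
    d=np.c_[p*(np.sin(r)/r)[:,None],np.cos(r)]
    M=c['mount'];R=s['orientation']
    return np.array(s['ee_pos'])+R@M[:3,3], d@(R@M[:3,:3]).T
def red(p):
    h=cv2.cvtColor(p,cv2.COLOR_RGB2HSV); return ((h[...,0]<6)|(h[...,0]>174))&(h[...,1]>170)&(h[...,2]>80)
def cyl(o,w,c,ax,r=26.):
    # first hits of rays on a horizontal cylinder; returns along-axis, angle from top (+ toward n = z x ax)
    ax=np.array(ax);n=np.cross([0,0,1],ax); q=o-c
    a,b=w@n,w[:,2]; qa,qb=q@n,q[2]
    A=a*a+b*b;B=a*qa+b*qb;C=qa*qa+qb*qb-r*r;D=B*B-A*C;ok=D>0
    t=(-B-np.sqrt(np.where(ok,D,0)))/A; P=q+w*t[:,None]
    return (P@ax)[ok],np.arctan2(P@n,P[:,2])[ok]
E
python3 - <<'E'
from h import *
t=cv2.imread('pics/top0.png')[:,:,::-1].copy();d=np.load('top0.npy');s=cv2.imread('pics/scene0.png')[:,:,::-1].copy();ds=np.load('scene0.npy')
def roi(x0,x1,y0,y1):
    m=np.zeros((400,640),bool);m[y0:y1,x0:x1]=1;return m
def rect(P): return cv2.minAreaRect(P[:,:2].astype(np.float32))
P=cloud('top',roi(285,440,185,260),d);m=P[:,2]<12;print('mat z',np.median(P[m,2]))
C=P[P[:,2]>18];print('can',len(C),C.mean(0),C[:,2].max(),rect(C))
h=cv2.cvtColor(t,cv2.COLOR_RGB2HSV)
wood=(roi(315,375,180,260))&(h[...,1]>80)&(h[...,2]>100)
v,u=np.nonzero(wood);Q=plane('top',np.c_[u,v],30.);print('can colour',len(Q),rect(Q),Q.mean(0))
# mat grey
g=roi(260,460,165,275)&(h[...,1]<70)
v,u=np.nonzero(g);print('mat',rect(plane('top',np.c_[u,v],4.)))
blue=roi(185,245,185,250)&(h[...,0]>105)&(h[...,0]<130)&(h[...,1]>120)
n,l,st,ce=cv2.connectedComponentsWithStats(blue.astype(np.uint8))
for i in range(1,n):
    if st[i,4]>15:
        B=cloud('top',l==i,d);print('blue',st[i],ce[i],B.mean(0),B.min(0),B.max(0),rect(B))
hs=cv2.cvtColor(s,cv2.COLOR_RGB2HSV)
blue=roi(355,455,285,385)&(hs[...,0]>105)&(hs[...,0]<130)&(hs[...,1]>120)
n,l,st,ce=cv2.connectedComponentsWithStats(blue.astype(np.uint8))
for i in range(1,n):
    if st[i,4]>15:
        B=cloud('scene',l==i,ds);print('blueS',st[i],ce[i],B.mean(0),B.min(0),B.max(0),rect(B))
base=cloud('top',roi(190,242,185,250),d);base=base[(base[:,2]>6)];print('cradle all',rect(base),np.percentile(base[:,2],[5,50,99]))
r=red(s)&roi(280,360,190,235);v,u=np.nonzero(r);R=cloud('scene',r,ds);print('red',len(R),R.mean(0),R.min(0),R.max(0))
S=cloud('scene',roi(280,360,190,235),ds);S=S[S[:,2]>22];print('canS',rect(S),S[:,2].max())
for nm,z,im in(('top',t,4),('scene',s,4)): pass
a=cv2.resize(t[180:262,300:390],None,fx=4,fy=4);b=cv2.resize(s[185:240,275:365],None,fx=4,fy=4)
c=cv2.resize(t[180:250,185:250],None,fx=5,fy=5)
W=np.zeros((600,760,3),np.uint8);W[:a.shape[0],:360]=a;W[340:340+220,:360]=b;W[:350,370:370+325]=c
cv2.imwrite('pics/crop1.png',W[:,:,::-1])
E
```

```text
mat z 4.094773064304491
can 1154 [ 491.25621868 -138.85096989   50.10220768] 61.10069439475592 ((493.5399169921875, -138.796630859375), (52.53902816772461, 140.29612731933594), 74.13113403320312)
can colour 1069 ((472.95538330078125, -130.04525756835938), (65.271728515625, 192.08375549316406), 65.83189392089844) [ 493.05754865 -138.3009433    30.        ]
mat ((502.45379638671875, -180.80746459960938), (440.1304016113281, 221.6204833984375), 84.14411926269531)
blue [197 196  22  10  95] [208.91578947 201.73684211] [549.23389436 212.52194986  33.17097698] [539.03657713 185.182979    17.95863306] [561.13271022 238.88112023  50.46343665] ((549.9486083984375, 212.4223175048828), (11.717965126037598, 54.86728286743164), 17.59052085876465)
blue [206 230  22   9  90] [217.25555556 234.74444444] [462.91530198 188.00514003  33.58885389] [453.1270959  159.44990068  19.06777902] [474.09443609 212.37204523  49.4379574 ] ((463.8507995605469, 186.5462646484375), (10.686052322387695, 55.17877960205078), 15.840902328491211)
blueS [406 295  37  35 475] [421.56842105 314.11789474] [469.74997604 193.56
[... 196 characters left out ...]
77355957)
blueS [371 326  38  40 560] [387.87678571 346.99285714] [555.55290257 219.00569825  30.9791359 ] [538.90131944 186.09980556  13.85933855] [568.04260411 248.2635517   47.29681629] ((553.9100952148438, 217.73599243164062), (15.194355010986328, 62.82476043701172), 15.935402870178223)
cradle all ((513.7216186523438, 198.6134796142578), (169.93417358398438, 116.4912109375), 2.3635191917419434) [ 7.85993241 12.12565072 46.99215994]
red 127 [ 502.20812785 -111.89653582   22.20862018] [ 444.69016073 -129.06423089   16.26596812] [557.7523018  -92.66984654  28.45638106]
canS ((497.2899169921875, -129.2914276123047), (44.681602478027344, 141.44329833984375), 74.440673828125) 57.52000195105529
```

View pics/crop1.png

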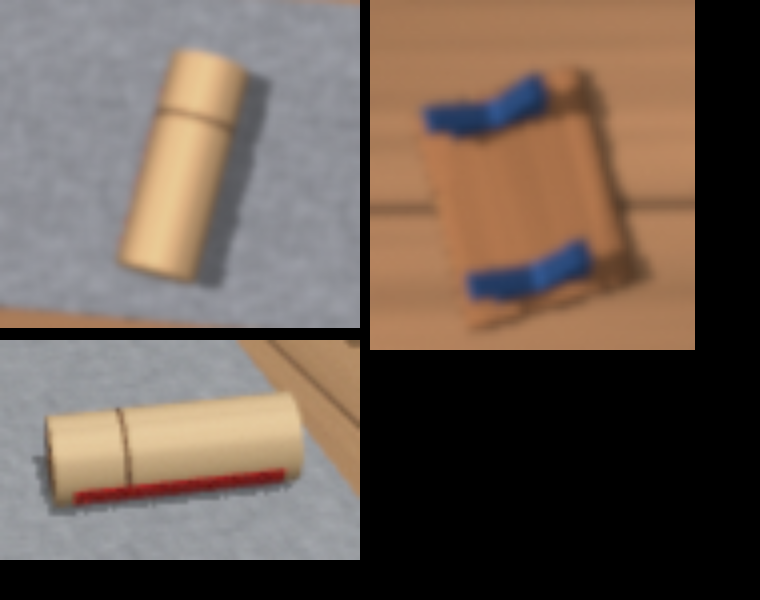

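The crop confirms the wooden canister, with the seam and the red strip low on its +y side, so it must roll towards −y. I'll look with the wrist camera over the cradle on the way, then over the canister.

```bash
cat >> h.py <<'E'
def down(ax):
    n=np.cross([0,0,1],ax); return np.c_[-np.array(ax),n,[0,0,-1.]]
def unit(a): return np.array([np.cos(a),np.sin(a),0])
def wcloud(mask,depth,s):
    v,u=np.nonzero(mask&(depth>0));o,w=wrays(np.c_[u,v],s)
    c=calibration('wrist');zc=(s['orientation']@c['mount'][:3,:3])[:,2]
    return o+w*(depth[v,u]/(w@zc))[:,None]
E
python3 - <<'E'
from h import *
axc=unit(np.radians(17)); ax=unit(np.radians(-15.9))
move_to([508,201,190],down(axc)); s=observe(); p,d=camera('wrist');print(s['time'],s['ee_pos'])
cv2.imwrite('pics/wc.png',p[:,:,::-1]);np.savez('wc.npz',d=d,p=s['ee_pos'],R=s['orientation'])
move_to([494,-138,170],down(ax)); s=observe(); p2,d=camera('wrist');print(s['time'],s['ee_pos'])
cv2.imwrite('pics/wk.png',p2[:,:,::-1]);np.savez('wk.npz',d=d,p=s['ee_pos'],R=s['orientation'])
cv2.imwrite('pics/w1.png',np.vstack([p,p2])[:,:,::-1][::2,::2])
E
```

```text
2.15 [508.05183745 202.32422051 190.1520494 ]
3.4833 [ 494.85711669 -136.14562516  170.04876225]
```

View pics/w1.png

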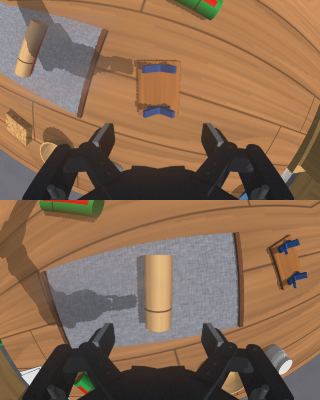

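Wrist views (half size): the saddles are at about (159,69) and (159,113) in the upper image, the canister at (158,293) in the lower. The strip isn't visible from above.

Run:
```python
from h import *
def ld(n):
    z=np.load(n+'.npz');return cv2.imread(f'pics/{n}.png')[:,:,::-1].copy(),z['d'],dict(ee_pos=z['p'],orientation=z['R'])
rect=lambda P:cv2.minAreaRect(P[:,:2].astype(np.float32))
p,d,s=ld('wc');h=cv2.cvtColor(p,cv2.COLOR_RGB2HSV)
b=(h[...,0]>105)&(h[...,0]<130)&(h[...,1]>120);b[:,:240]=0;b[:,400:]=0;b[:100]=0;b[260:]=0
n,l,st,ce=cv2.connectedComponentsWithStats(b.astype(np.uint8));cs=[]
for i in range(1,n):
    if st[i,4]>100:
        B=wcloud(l==i,d,s);print('blue',st[i],B.mean(0).round(1),B.min(0).round(1),B.max(0).round(1),rect(B))
        T=B
        a=rect(B);cs.append(a[0])
cs=np.array(cs);dd=cs[0]-cs[1];print('mid',cs.mean(0),np.linalg.norm(dd),np.degrees(np.arctan(dd[1]/dd[0])))
m=np.zeros((400,640),bool);m[90:260,240:390]=1
B=wcloud(m,d,s);B=B[(B[:,2]>8)&(B[:,2]<60)];print('cradle',len(B),rect(B))
p,d,s=ld('wk');m[:]=0;m[95:275,270:360]=1
B=wcloud(m,d,s);B=B[B[:,2]>15];print('can',len(B),B[:,2].max(),rect(B))
h=cv2.cvtColor(p,cv2.COLOR_RGB2HSV);w=m&(h[...,1]>70)&(h[...,2]>90);v,u=np.nonzero(w);o,r=wrays(np.c_[u,v],s)
Q=o+r*((30-o[2])/r[:,2])[:,None];print('can colour',rect(Q))
# strip from scene
sc=cv2.imread('pics/scene0.png')[:,:,::-1].copy();rm=red(sc);M=np.zeros_like(rm);M[190:235,280:360]=1;v,u=np.nonzero(rm&M);o,w,_=rays('scene',np.c_[u,v])
for c in ([494,-138,30],[496,-136,30]):
  x,a=cyl(o,w,np.array(c,float),unit(np.radians(-15.9)));print(len(v),len(x),np.percentile(x,[1,50,99]),np.degrees(np.percentile(a,[2,25,50,75,98])))
```

```text
Traceback (most recent call last):
IndexError: index 0 is out of bounds for axis 0 with size 0
```

```bash
cat > a.py <<'E'
from h import *
def ld(n):
    z=np.load(n+'.npz');return cv2.imread(f'pics/{n}.png')[:,:,::-1].copy(),z['d'],dict(ee_pos=z['p'],orientation=z['R'])
rect=lambda P:cv2.minAreaRect(P[:,:2].astype(np.float32))
p,d,s=ld('wc');i_=p.astype(int)
b=(i_[...,2]>i_[...,0]+25);b[:,:240]=0;b[:,400:]=0;b[:100]=0;b[260:]=0
print(b.sum(),p[138,318],d[138,318],(d[100:260,240:400]>0).mean())
n,l,st,ce=cv2.connectedComponentsWithStats(b.astype(np.uint8));cs=[]
for i in range(1,n):
    if st[i,4]>100:
        B=wcloud(l==i,d,s);print('blue',st[i],ce[i])
        if len(B)>50:
            print(B.mean(0).round(1),B.min(0).round(1),B.max(0).round(1),rect(B))
        v,u=np.nonzero(l==i);o,r=wrays(np.c_[u,v],s);Q=o+r*((35-o[2])/r[:,2])[:,None];print('z35',rect(Q));
        cs.append(rect(B if len(B)>50 else Q)[0])
cs=np.array(cs);dd=cs[0]-cs[1];print('mid',cs.mean(0),np.linalg.norm(dd),np.degrees(np.arctan(dd[1]/dd[0])))
m=np.zeros((400,640),bool);m[90:260,240:390]=1
B=wcloud(m,d,s);B=B[(B[:,2]>8)&(B[:,2]<60)];print('cradle',len(B),rect(B) if len(B) else '')
p,d,s=ld('wk');m[:]=0;m[95:275,270:360]=1
B=wcloud(m,d,s);B=B[B[:,2]>15];print('can',len(B),B[:,2].max() if len(B) else '',rect(B) if len(B) else '')
h=cv2.cvtColor(p,cv2.COLOR_RGB2HSV);w=m&(h[...,1]>70)&(h[...,2]>90);v,u=np.nonzero(w);o,r=wrays(np.c_[u,v],s)
Q=o+r*((30-o[2])/r[:,2])[:,None];print('can colour',rect(Q))
# strip from scene
sc=cv2.imread('pics/scene0.png')[:,:,::-1].copy();rm=red(sc);M=np.zeros_like(rm);M[190:235,280:360]=1;v,u=np.nonzero(rm&M);o,w,_=rays('scene',np.c_[u,v])
for c in ([494,-138,30],[496,-136,30]):
  x,a=cyl(o,w,np.array(c,float),unit(np.radians(-15.9)));print(len(v),len(x),np.percentile(x,[1,50,99]),np.degrees(np.percentile(a,[2,25,50,75,98])))
E
python3 a.py
```

```text
1658 [ 77  96 152] 304.6596 0.9959375
blue [285 129  67  17 895] [318.12513966 136.74972067]
[465.1 193.3  35.2] [450.9 162.1  19.6] [479.  225.   48.4] ((465.1502990722656, 193.42550659179688), (13.49184513092041, 62.340248107910156), 16.576885223388672)
z35 ((465.1129455566406, 193.43865966796875), (14.939745903015137, 63.826229095458984), 16.110301971435547)
blue [286 214  62  21 742] [316.37601078 224.23045822]
[551.3 218.2  35.1] [536.7 187.4  20.2] [565.2 249.9  47.6] ((551.4488525390625, 218.47047424316406), (14.253361701965332, 62.08051681518555), 16.455564498901367)
z35 ((551.224609375, 218.390625), (22.345378875732422, 63.79095458984375), 17.046390533447266)
mid [508.29957581 205.94799042] 89.859282965755 16.183419040364214
cradle 9213 ((508.4190368652344, 205.55654907226562), (120.62801361083984, 91.1759033203125), 16.517091751098633)
can 8305 57.868991162970616 ((494.94573974609375, -134.0147705078125), (52.52415466308594, 140.49197387695312), 74.32193756103516)
can colour ((500.893310546875, -135.86270141601562), (52.0115852355957, 152.91323852539062), 73.9311752319336)
127 127 [-58.87035181  -0.90887791  57.62067937] [103.28591407 108.35628392 114.30015269 121.28164604 134.4502547 ]
127 127 [-59.27612166  -1.66803896  56.71575952] [ 98.16909138 102.65216696 107.6739222  113.0774731  120.42515163]
```

Cradle: centre (508.3, 205.8), yaw 16.4°, saddle spacing 89.9 mm (given 90), base 120.6×91. Canister: (495, −134), yaw −15.7°, 52.5×140.5, top at 58. All of these match the given sizes. The strip is about 108° from the top on the +y side, so it needs about 49 mm of rolling. I'll straddle it and push slowly.

```bash
cat >> h.py <<'E'
AX=unit(np.radians(-15.7)); N=np.cross([0,0,1],AX)
def look(name,c_guess,ax=AX,zmin=20,zmax=70):
    """wrist view: canister centre from depth, strip angle from red pixels"""
    s=observe();p,d=camera('wrist');cv2.imwrite(f'pics/{name}.png',p[:,:,::-1])
    m=np.zeros((400,640),bool);m[:300]=1
    B=wcloud(m,d,s);n=np.cross([0,0,1],ax);q=B-c_guess
    B=B[(abs(q@n)<27)&(abs(q@ax)<85)&(B[:,2]>zmin)&(B[:,2]<zmax)]
    # crest line: least-squares circle of radius 26 over the cross-section
    from scipy.optimize import least_squares
    f=lambda k:np.hypot((B-c_guess)@n-k[0]-k[2]*((B-c_guess)@ax),B[:,2]-k[1])-26
    k=least_squares(f,[0,c_guess[2],0],loss='soft_l1').x
    c=np.array(c_guess,float)+k[0]*n;c[2]=k[1]
    ax2=ax+k[2]*n;ax2/=np.linalg.norm(ax2)
    v,u=np.nonzero(red(p));o,w=wrays(np.c_[u,v],s);x,a=cyl(o,w,c,ax2)
    ok=(abs(x)<75);x,a=x[ok],np.degrees(a[ok])
    print('t',s['time'],'tcp',np.round(s['ee_pos'],1),'can',c.round(1),'yaw',np.degrees(np.arctan2(ax2[1],ax2[0])).round(2),'n',len(B),len(a),
      'x',np.percentile(x,[2,98]).round(1) if len(x) else '','ang 2/50/98',np.percentile(a,[2,50,98]).round(1) if len(a) else '')
    return c,ax2,a
E
python3 - <<'E'
from h import *
c=np.array([495,-134,0.])
move_to(c+[0,0,90],down(AX)); move_straight(c+[0,0,8],rate=80); s=observe();print(s['time'],s['ee_pos'],s['ft_force'],s['finger_gap'])
look('k0',c+[0,0,30])
e=c-N*20+[0,0,8];move_straight(e,rate=60);
e=c-N*58+[0,0,8];move_straight(e,rate=40);s=observe();print(s['time'],s['ee_pos'],s['ft_force']);sleep(.3)
look('k1',c-N*42+[0,0,30])
E
```

```text
5.125 [ 495.29922868 -134.11327216    8.35622748] [-0.27560272  0.39003316 -0.57332803] 85.33119527683654
t 5.125 tcp [ 495.3 -134.1    8.4] can [ 494.9 -134.5   29.8] yaw -15.86 n 23689 0 x  ang 2/50/98 
6.7583 [ 479.43532351 -189.50330636    7.99719127] [ 0.08689816  0.14043011 -0.64565222]
t 7.0583 tcp [ 479.4 -189.6    8. ] can [ 483.6 -174.6   30.1] yaw -15.69 n 23558 6697 x [-58.8  15.3] ang 2/50/98 [ 6.  20.6 39.6]
```

View pics/k1.png

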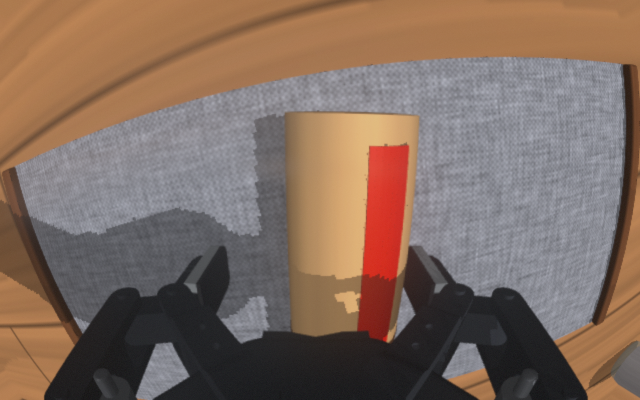

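The wrist view shows the strip at (385,210), right of the crest near x≈345. It measures about 22° from the top with the width right (33°), so about 10 mm more to push.

Run:
```python
from h import *
p=np.array(observe()['ee_pos']);p[2]=8
g=p+N*16-[0,0,8]
move_straight(p-N*9.3,rate=25);sleep(.3)
look('k2',g-N*9.3+[0,0,30])
move_straight(p-N*9.3+[0,0,80],rate=120)
look('k3',g-N*9.3+[0,0,30])
```

```text
t 7.925 tcp [ 476.9 -198.5    8. ] can [ 478.5 -192.6   30.1] yaw -15.98 n 20972 8211 x [-58.9  11.9] ang 2/50/98 [-31.5 -13.9   1.9]
t 8.7917 tcp [ 476.5 -198.4   87.7] can [ 478.5 -192.6   30.1] yaw -15.87 n 12298 4216 x [-58.2  55.9] ang 2/50/98 [-30.9 -13.8   1.4]
```

It coasted about 8 mm and is now 14.4° too far. I'll nudge it back 6.5 mm with the other finger, much more slowly.

Run:
```python
from h import *
c=np.array([478.5,-192.6,0])
move_straight(c+N*11+[0,0,87],rate=80)
move_straight(c+N*11+[0,0,8],rate=90)
move_straight(c+N*22.3+[0,0,8],rate=7);sleep(.2)
look('k4',c+N*6+[0,0,30]);s=observe();print(s['ft_force'])
move_straight(c+N*18+[0,0,8],rate=30)
look('k5',c+N*6+[0,0,30])
```

```text
t 12.2 tcp [ 484.5 -171.1    8. ] can [ 480.2 -186.4   30.2] yaw -16.38 n 24446 8086 x [-58.8  10.5] ang 2/50/98 [-17.    0.3  16.2]
[-0.06926446 -0.05587558 -0.07431594]
t 12.5417 tcp [ 483.2 -175.7    8. ] can [ 480.4 -186.    30.1] yaw -15.82 n 23473 8295 x [-58.8   9.9] ang 2/50/98 [-17.8  -0.4  15.8]
```

Run:
```python
from h import *
c=np.array([480.3,-186.2,0])
move_straight(c+[0,0,8],rate=30);sleep(.8)
cc,a,_=look('k6',c+[0,0,30])
d=(cc-c)@N;print('off',d)
if abs(d)>.4: move_straight(c+N*d+[0,0,8],rate=20)
clamp(30);s=observe();print(s['finger_gap'],s['finger_force'],s['ft_force'])
look('k7',cc)
```

```text
t 13.9167 tcp [ 480.3 -186.2    8. ] can [ 480.4 -185.9   30.1] yaw -15.81 n 23748 8617 x [-59.   11.1] ang 2/50/98 [-17.9  -0.9  15.6]
off 0.2982940670647613
51.10034415233237 30.99688410758972 [-0.47503516  0.35572758  3.1952925 ]
t 14.3833 tcp [ 480.3 -186.3    8.2] can [ 480.6 -185.2   30.1] yaw -15.94 n 24840 8634 x [-59.   11.4] ang 2/50/98 [-17.9  -0.9  15.7]
```

View pics/k7.png

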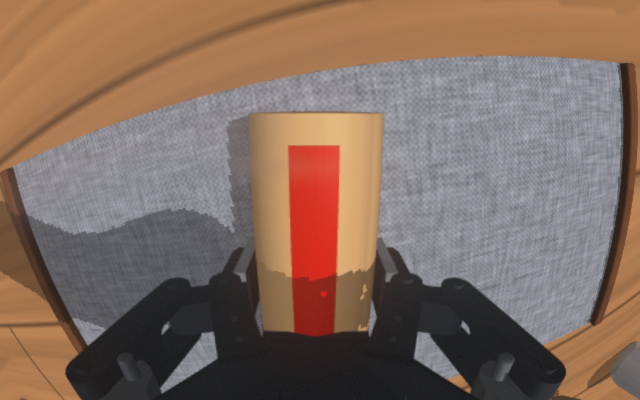

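The strip is on top and centred at (315,240), −1° from vertical, and the grip holds. Now I'll lift, carry and lower it slowly.

Run:
```python
from h import *
p=np.array(observe()['ee_pos'])
move_straight([p[0],p[1],130],rate=80)
q=np.array([508.3,205.8,0]);axc=unit(np.radians(16.4));n=np.cross([0,0,1],axc)
move_to(q+[0,0,130],down(axc));sleep(.3)
f0=np.array(observe()['ft_force']);print(observe()['time'],f0,observe()['finger_gap'])
look('k8',q+[0,0,152],ax=axc,zmin=140,zmax=200)
move_straight(q+[0,0,45],rate=60)
for z in np.arange(42,33.4,-1.5).tolist()+[34.2]:
    if z<34: continue
    move_straight(q+[0,0,z],rate=20);s=observe();f=np.array(s['ft_force'])-f0
    print(z,np.round(s['ee_pos'],1),f.round(2))
    if f[2]>4: break
look('k9',q+[0,0,56.8],ax=axc,zmin=48,zmax=90)
```

```text
17.8667 [ 0.37729248 -0.52475121 -2.84845545] 50.973952362945624
t 17.8667 tcp [508.7 204.8 130. ] can [508.3 205.9 151.9] yaw 16.18 n 24857 8624 x [-58.2  12.4] ang 2/50/98 [-18.1  -0.9  15.4]
42.0 [508.2 205.8  41.9] [-0.9   0.95  0.55]
40.5 [508.2 205.8  40.4] [-0.27  0.12  0.35]
39.0 [508.2 205.8  38.9] [-0.8   1.05  0.25]
37.5 [508.2 205.8  37.4] [-0.82  0.08 -1.37]
36.0 [508.6 205.5  36.1] [ 1.03 -0.15  1.57]
34.5 [509.1 204.8  35.1] [ 0.08 -3.37  7.78]
t 21.0333 tcp [509.1 204.8  35.1] can [508.3 205.7  57.1] yaw 16.32 n 24703 8575 x [-57.6  12.6] ang 2/50/98 [-18.1  -1.4  15.3]
```

View pics/k9.png

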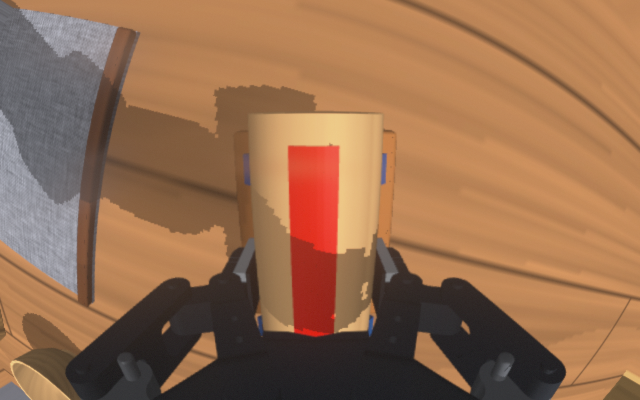

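Seated at z 57.1 and pressing on both saddles. Releasing and backing off, then checking.

Run:
```python
from h import *
let_go();sleep(.3);p=np.array(observe()['ee_pos'])
move_straight([p[0],p[1],p[2]+110],rate=100);sleep(.3)
q=np.array([508.3,205.8,0]);axc=unit(np.radians(16.4));n=np.cross([0,0,1],axc)
c,a,_=look('k10',q+[0,0,56.8],ax=axc,zmin=48,zmax=90)
s=observe();im,d=camera('wrist');m=np.zeros((400,640),bool);m[:300]=1
B=wcloud(m,d,s)-c;B=B[(abs(B@n)<10)&(B[:,2]>15)&(B[:,2]<35)];x=B@axc+c@axc-q@axc
print('ends along',np.percentile(x,[.2,99.8]),'top z both ends',[np.median(B[(x>l)&(x<l+15)&(abs(B@n)<3),2]) for l in(-65,0,50)])
im=camera('scene')[0];t=camera('top')[0]
cv2.imwrite('pics/end.png',np.hstack([cv2.resize(im[150:400,250:550],(400,333)),cv2.resize(t[50:300,150:450],(400,333))])[:,:,::-1])
```

```text
t 23.375 tcp [508.1 205.7 144.1] can [508.4 205.5  56.8] yaw 16.52 n 12024 3128 x [-57.2  57.6] ang 2/50/98 [-17.9  -1.8  14. ]
ends along [-68.95449775  70.36723886] top z both ends [np.float64(26.10662177032905), np.float64(26.32862125532541), np.float64(26.1610988144814)]
```

View pics/end.png

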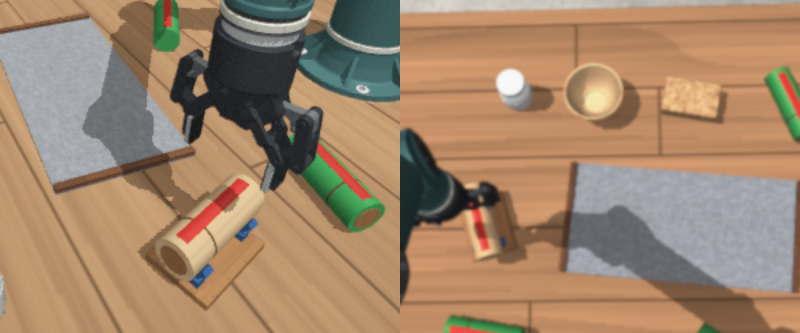

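The canister lies in both saddles: centred to 0.7 mm along its length, axis at 56.8 mm, level, strip within 2° of top at (205,210) in the left half. The bowl, jar and cork block have not moved, and the gripper is clear.

```bash
python3 -c "
from station import *
print(job_done())"
```

```text
the job is handed in; nothing more can be done
None
```

The canister was rolled on the mat until the strip was on top, then laid in the middle of the V cradle, level and with the strip within about 2° of the top; the bowl, jar and cork block were left alone, and the job was handed in at about 24 s.

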